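Rotate three seismic sensors on their plates for a huddle test

TASK

For the second run of the huddle test, move each sensor on to its next plate: the red geophone onto the black granite plate, the yellow accelerometer onto the green glass plate and the white seismometer onto the brass plate, each centred with its carrying handle along the plate's scribed north line (either way round). Each plate takes only one sensor, so stand one of them on the round cork mat for the time being, never on the bare tiles, and leave the mat empty at the end. Keep the sensors upright, set them down gently without dropping them, and leave the plumb bob, the insulator and the zinc bracket where they are.

Things in the scene. Friction and masses are not known exactly. Their poses are not given: they have to be found in the camera images.
- red_geophone: Squat round red sensor on three brass feet, 84 mm in diameter, 92 mm high, 0.4 to 0.85 kg. Origin: centre of its underside, z up. Black handle bar along its x over the centre: 64 mm long, 14 mm wide, 12 mm high, centre 86 mm above the origin, 22 mm open below it (lid at 58 mm). Connector out to -y, 55 mm from the axis. Starts on the brass plate.
- yellow_accelerometer: Yellow box-shaped sensor on three brass feet, 90 mm (x) by 74 mm (y), 88 mm high, 0.45 to 0.9 kg. Origin: centre of its underside, z up. Black handle bar along its x over the centre: 64 mm long, 14 mm wide, 12 mm high, centre 82 mm above the origin, 22 mm open below it (lid at 54 mm). Connector out to -y, 50 mm from the axis. Starts on the granite plate.
- white_seismometer: Slim white sensor, 58 mm in diameter, on a steel foot flange of 80 mm with three brass feet, 108 mm high, 0.35 to 0.8 kg. Origin: centre of its underside, z up. Black handle bar along its x over the centre: 64 mm long, 14 mm wide, 12 mm high, centre 102 mm above the origin, 22 mm open below it (lid at 74 mm). Connector out to -y, 42 mm from the axis. Starts on the glass plate.
- granite_plate: Black granite plate with a white line: rectangle 130 mm (its x) by 105 mm (its y), 12 mm thick, fixed, a north line 4 mm wide scribed along its x through the middle of its top. Origin: centre of its underside, on the shelf top (z = 0); a sensor on it has its origin 12 mm higher.
- glass_plate: Green glass plate with a white line: rectangle 130 mm (its x) by 105 mm (its y), 12 mm thick, fixed, a north line 4 mm wide scribed along its x through the middle of its top. Origin: centre of its underside, on the shelf top (z = 0); a sensor on it has its origin 12 mm higher.
- brass_plate: Brass plate with a dark line: rectangle 130 mm (its x) by 105 mm (its y), 12 mm thick, fixed, a north line 4 mm wide scribed along its x through the middle of its top. Origin: centre of its underside, on the shelf top (z = 0); a sensor on it has its origin 12 mm higher.
- cork_mat: Round tan cork mat, 124 mm in diameter, 8 mm thick, fixed, empty at the start, no line; origin at the centre of its underside, on the shelf top, so a sensor on it has its origin 8 mm higher. The free spot for parking a sensor.
- zinc_bracket: Grey zinc angle bracket, loose, base 80 by 50 mm, 50 mm high; origin at the centre of its underside. A bystander: leave it alone.
- plumb_bob: Brass plumb bob lying on its side, loose, 98 mm long, 31 mm thick; origin under its middle, on the shelf top, x along it, tip to +x. A bystander: leave it alone.
- blue_insulator: Ribbed blue ceramic insulator standing upright, loose, 48 mm in diameter, 58 mm high; origin at the centre of its underside. A bystander: leave it alone.
There are look-alikes about, which are no part of the job. There is more than one size of the white_seismometer; the job needs the smallest.

How it is judged:
On the way:
1. one of the sensors stands, released, on the cork mat (((horizontal distance between red_geophone and cork_mat below 0.035 m and z of red_geophone in the frame of cork_mat between 0.004 and 0.012 m and angle between red_geophone's own z axis and vertical below 0.08 rad and linear speed of red_geophone below 0.02 m/s and angular speed of red_geophone below 0.1 rad/s and contact force between the fingers and red_geophone below 0.1 N) or (horizontal distance between yellow_accelerometer and cork_mat below 0.035 m and z of yellow_accelerometer in the frame of cork_mat between 0.004 and 0.012 m and angle between yellow_accelerometer's own z axis and vertical below 0.08 rad and linear speed of yellow_accelerometer below 0.02 m/s and angular speed of yellow_accelerometer below 0.1 rad/s and contact force between the fingers and yellow_accelerometer below 0.1 N) or (horizontal distance between white_seismometer and cork_mat below 0.035 m and z of white_seismometer in the frame of cork_mat between 0.004 and 0.012 m and angle between white_seismometer's own z axis and vertical below 0.08 rad and linear speed of white_seismometer below 0.02 m/s and angular speed of white_seismometer below 0.1 rad/s and contact force between the fingers and white_seismometer below 0.1 N))), for 0.2 s.
At the end, for the whole second after the job is handed in: Red geophone on granite, yellow accelerometer on glass, white seismometer on brass: each released, at rest, upright within 0.08 rad, feet on the plate (height within 4 mm), centre within 12 mm of the plate's centre, handle within 0.2 rad of its north line, either way round (horizontal distance between red_geophone and granite_plate below 0.012 m and z of red_geophone in the frame of granite_plate between 0.008 and 0.016 m and angle between each of red_geophone, yellow_accelerometer, white_seismometer's own z axis and vertical below 0.08 rad and linear speed of each of red_geophone, yellow_accelerometer, white_seismometer below 0.02 m/s and angular speed of each of red_geophone, yellow_accelerometer, white_seismometer below 0.1 rad/s and contact force between the fingers and red_geophone below 0.1 N and angle between the x axis of red_geophone and the x axis of granite_plate, either way round below 0.2 rad and horizontal distance between yellow_accelerometer and glass_plate below 0.012 m and z of yellow_accelerometer in the frame of glass_plate between 0.008 and 0.016 m and contact force between the fingers and yellow_accelerometer below 0.1 N and angle between the x axis of yellow_accelerometer and the x axis of glass_plate, either way round below 0.2 rad and horizontal distance between white_seismometer and brass_plate below 0.012 m and z of white_seismometer in the frame of brass_plate between 0.008 and 0.016 m and contact force between the fingers and white_seismometer below 0.1 N and angle between the x axis of white_seismometer and the x axis of brass_plate, either way round below 0.2 rad); the robot touches nothing.
It fails at once if a sensor is stood on or dropped to the bare tiles (height (world z) of any of red_geophone, yellow_accelerometer, white_seismometer below 0.004 m).
It fails at once if a sensor is tilted by more than 0.5 rad (angle between any of red_geophone, yellow_accelerometer, white_seismometer's own z axis and vertical above 0.5 rad).
It fails at once if a sensor is dropped (free of the fingers and moving faster than 0.45 m/s, a fall of more than about 12 mm) ((contact force between the fingers and red_geophone below 0.1 N and linear speed of red_geophone above 0.45 m/s) or (contact force between the fingers and yellow_accelerometer below 0.1 N and linear speed of yellow_accelerometer above 0.45 m/s) or (contact force between the fingers and white_seismometer below 0.1 N and linear speed of white_seismometer above 0.45 m/s)).
It fails at once if a sensor is banged down on a plate or the mat (contact force over 80 N) (contact force between any of red_geophone, yellow_accelerometer, white_seismometer and granite_plate above 80 N or contact force between any of red_geophone, yellow_accelerometer, white_seismometer and glass_plate above 80 N or contact force between any of red_geophone, yellow_accelerometer, white_seismometer and brass_plate above 80 N or contact force between any of red_geophone, yellow_accelerometer, white_seismometer and cork_mat above 80 N).
It fails at once if the plumb bob, insulator or bracket is shifted by more than 20 mm (distance of any of plumb_bob, blue_insulator, zinc_bracket from where it was at the start of the episode above 0.02 m).
It also fails if it takes over 120 s, if anything falls off the work surface, if the arm or the gripper's body presses on something with over 40 N, if the wrist force passes 120 N, or if a joint passes its speed limit or range.

ROBOT

A 6-joint arm with a two-finger parallel gripper is mounted at the origin on the work surface. World frame = base frame: x ahead of the robot, y to its left, z up, the work surface at z = 0. Lengths are in m, angles in rad, forces in N, time in s.
With the tool pointing down it reaches from about 0.375 to 0.925 m from the base axis. Payload 5.7 kg.
Tool frame: the origin (TCP) lies midway between the tips of the shut fingers; the grasp point (between the pads) lies 19 mm behind it (hold_point_z is the distance from the TCP to the grasp point, in m); z points along the fingers, y is the direction in which the jaws open and shut (so a half turn about z gives the same grasp; the last joint's range is limited). The gripper opens to 85 mm and grips with 20 to 120 N. Pads are 22 mm wide; open, the fingers measure 114 mm over their backs; the gripper's body (76 mm by 85 mm) begins 54 mm behind the grasp point. The pads swing forward as they close: fully open they stand 13 mm farther back than shut.
Start: joints at [1.026, 0.359, 1.51, -0, 1.272, -0.115], TCP at [0.25, 0.545, 0.202] pointing down, gripper open.
Joint ranges: [-2.97, 2.97], [-1.01, 2.36], [0.21, 2.38], [-0.96, 4.11], [0.2, 2.71], [-2.98, 2.98]. Speed limits (rad/s): [2.39, 2.39, 3.14, 3.14, 3.14, 3.14].

INTERFACE

Orientations are given as a unit quaternion [w, x, y, z].
In Python, from plant import * gives the robot as it stands. The module is installed in compiled form; this text tells all that it offers.
- The arm moves only by the tool move_arm, never from a script. Its argument "commands" is a list of rows, each a list of 4 numbers: the shift along the world's x, y, z in cm, then the turn about the world's z in rad. A call has 1 to 5 rows; each row shifts and turns the commanded pose from where the row before left it; what a row does not reach is not made up. A row lasts 1/12 s, in which the tool goes at most 41.7 mm and 7.16 degrees, less where a joint would pass 70% of its speed; a pose out of reach is approached as far as the arm can. A call is refused whole if a number of a shift passes 4.17 or a number of a turn 0.125, either way. A call with a gripper value outside its range is refused whole. "gripper" is the finger opening in cm, from 0 to 8.54, set as the call begins (left out, the last holds). The fingers move at their own pace and stop on an object; the grip force is fixed at half the most. Time passes only in rows, so rows that do not move let the fingers close. It gives the time, the measured TCP pose, the force and the opening at its end, in the units of the state.
- sense(): the state, without advancing time (a new reading comes with each control period).
- get_image(name): name is "scene" or "top"; returns a dict with "image" (480x640x3 uint8, blue, green, red), "range_z" (480x640 float32, m along the optical axis (not along the pixel's ray), 0 where there is no reading), "K" (3x3 intrinsics, pixels), "camera_from_world" (4x4, takes a point from world to camera coordinates). Camera axes: x right, y up, looking along -z (the intrinsics and any distortion apply to the point x, -y, -z); pixel columns grow to the right and rows downward; lengths in m; the calibration is good to about 2 mm. A picture is of the moment at which its call begins.
- hand_in(): hands the job in, once; it reports no verdict.
The state is a dict: "time": time; "q": joint angles; "qd": joint speeds; "effort": joint torques, N m; "tcp_pos": TCP position; "ee_rot": TCP orientation; "force": force on the tool from outside, world axes, zero at the start; "torque": the same for the moment, N m; "grip_width": finger opening in m.
Only numpy, scipy, OpenCV 4.12 (cv2) and the standard library are available. Lean on these libraries where they do the work, as an engineer would, in place of code of your own. Each camera call takes 0.05 s, during which the arm holds its last target. There are 200 camera calls.

## Working session

There is one attempt and no reset: what is moved stays moved. The work goes in short steps, Python scripts to look and compute and a tool call to move; the robot and the scene stay as the last step left them, time stands still between calls to the robot, and variables do not carry over. Pictures are saved under pics/ and viewed, about 12 in all and at most 16, crops included, and the job is handed in when it is done.

Besides the shell and the picture viewer there is one more tool, called after "Emit:" as name([rows], argument=value, ...), one row to a line, values as JSON. move_arm: Moves the arm, as the interface text tells. Its arguments: {"type":"object","properties":{"commands":{"type":"array"},"gripper":{"type":"number"}},"required":["commands"]}

```bash
mkdir -p pics; cat > h.py <<'E'
from plant import *
import numpy as np, cv2
def world(im):
    K=im["K"];z=im["range_z"].astype(float);v,u=np.mgrid[0:480,0:640]
    p=np.stack([(u-K[0,2])/K[0,0]*z,-(v-K[1,2])/K[1,1]*z,-z,np.ones_like(z)],-1)
    return (p@np.linalg.inv(im["camera_from_world"]).T)[...,:3]
E
python3 - <<'E'
from h import *
s=sense();print({k:np.round(v,3) for k,v in s.items()})
for n in("top","scene"):
    im=get_image(n);cv2.imwrite(f"pics/{n}0.png",im["image"]);np.savez(f"{n}0.npz",**im)
    print(n,im["K"].round(1).tolist(),im["camera_from_world"].round(3).tolist(),[k for k in im])
E
```

```text
{'time': np.float64(0.0), 'q': array([ 1.026,  0.36 ,  1.511, -0.   ,  1.273, -0.115]), 'qd': array([ 0.   , -0.001, -0.   ,  0.002, -0.001, -0.001]), 'effort': array([ 1.0000e-03, -5.2762e+01, -2.7863e+01, -0.0000e+00,  1.3000e-02,
       -0.0000e+00]), 'tcp_pos': array([0.25 , 0.545, 0.201]), 'ee_rot': array([-0.   ,  0.213,  0.977, -0.001]), 'force': array([-0.007,  0.432,  0.369]), 'torque': array([-0.017,  0.026,  0.004]), 'grip_width': np.float64(0.086)}
top [[577.0, 0.0, 318.9], [0.0, 577.0, 230.4], [0.0, 0.0, 1.0]] [[0.025, -1.0, 0.002, 0.004], [0.993, 0.025, 0.119, -0.521], [-0.119, -0.001, 0.993, -1.07], [0.0, 0.0, 0.0, 1.0]] ['image', 'range_z', 'K', 'camera_from_world']
scene [[534.0, 0.0, 315.1], [0.0, 534.0, 238.7], [0.0, 0.0, 1.0]] [[-0.612, 0.791, -0.001, 0.3], [-0.602, -0.466, 0.648, 0.292], [0.512, 0.397, 0.761, -1.169], [0.0, 0.0, 0.0, 1.0]] ['image', 'range_z', 'K', 'camera_from_world']
```

View pics/top0.png

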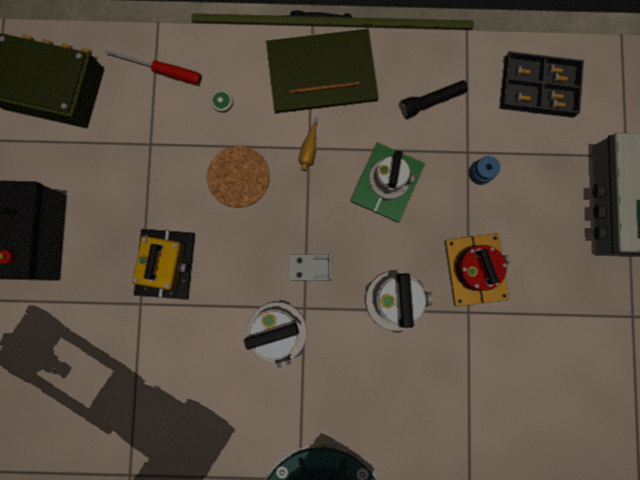

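View pics/scene0.png

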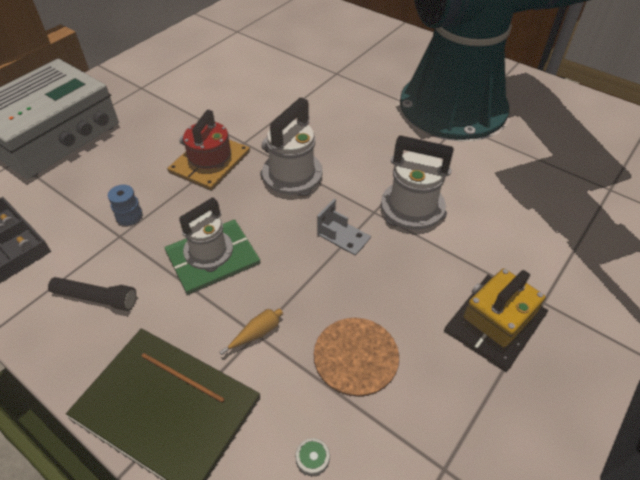

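The top view shows three white sensors: pixel (390,175) on the glass plate, (275,332) and (397,300) on the bare tiles. The one on the glass is visibly the smallest and starts where described. Red is at (482,267), yellow at (158,262) and the mat at (238,177). Next I'll measure these and take a crop.

```bash
cat > m.py <<'E'
from h import *
def rect(P):
    (c,(w,h),a)=cv2.minAreaRect((P[:,:2]*1000).astype(np.float32)); 
    if w<h: w,h,a=h,w,a+90
    return np.round(c,1),round(w,1),round(h,1),round((np.radians(a)+np.pi/2)%np.pi-np.pi/2,3)
def handle(W,img,c,zt,r=0.06,tol=.005):
    # black bar top near height zt
    m=(np.hypot(W[...,0]-c[0],W[...,1]-c[1])<r)&(abs(W[...,2]-zt)<tol)&(img.max(-1)<75)
    m=cv2.morphologyEx(m.astype(np.uint8),cv2.MORPH_OPEN,np.ones((2,2)))>0
    P=W[m]; return rect(P),len(P),P.mean(0).round(4)
def comp(W,m,c,r=.1):
    m=m&(np.hypot(W[...,0]-c[0],W[...,1]-c[1])<r); return m
E
python3 - <<'E'
from m import *
for n in("top","scene"):
    im=np.load(f"{n}0.npz");W=world(im);I=im["image"];hsv=cv2.cvtColor(I,cv2.COLOR_BGR2HSV)
    if n=="top":
        for k,(u,v) in dict(redh=(484,267),yelh=(153,262),whih=(397,167),big1=(272,335),big2=(405,300),mat=(238,177),brk=(300,265),bob=(308,150),ins=(485,168),gr=(185,290),gl=(380,210),br=(460,290)).items(): print(k,W[v,u].round(4))
        ctr={k:W[v,u,:2] for k,(u,v) in dict(red=(484,267),yel=(155,262),whi=(393,172),mat=(238,177),b1=(275,332),b2=(397,300)).items()}
    print(n)
    for k,z in dict(red=.104,yel=.100,whi=.120,b1=.14,b2=.14).items():
        try: print(k,handle(W,I,ctr[k],z,tol=.006 if k[0]!='b' else .03))
        except Exception as e: print(k,e)
    H,S,V=hsv[...,0].astype(int),hsv[...,1],hsv[...,2]
    low=(W[...,2]>.006)&(W[...,2]<.018)
    for k in("red","yel","whi"):
        m=comp(W,low,ctr[k]); print("plate",k,rect(W[m]),m.sum())
    m=comp(W,(W[...,2]>.004)&(W[...,2]<.014),ctr["mat"],.09); print("mat",rect(W[m]),W[m].mean(0))
a=np.load("top0.npz")["image"]
cv2.imwrite("pics/c0.png",cv2.resize(a[120:380,120:530],None,fx=1.9,fy=1.9,interpolation=cv2.INTER_CUBIC))
E
```

```text
redh [ 0.4546 -0.2803  0.0925]
yelh [0.4483 0.3101 0.0991]
whih [ 0.6268 -0.1193  0.1201]
big1 [0.3292 0.0899 0.1554]
big2 [ 0.3922 -0.13    0.1543]
mat [0.6258 0.1792 0.0053]
brk [0.4549 0.0516 0.0083]
bob [0.6772 0.0418 0.0308]
ins [ 0.6438 -0.2938  0.0578]
gr [0.4012 0.2707 0.0115]
gl [ 0.5661 -0.1015  0.0107]
br [ 0.4144 -0.2567  0.0127]
top
red ((array([ 455. , -292.3]), 65.2, 26.1, np.float64(0.357)), 288, array([ 0.4544, -0.2877,  0.1007]))
yel ((array([435. , 170.5]), 316.6, 62.3, np.float64(1.476)), 270, array([0.4483, 0.3114, 0.1041]))
whi ((array([533. , -73.1]), 337.1, 30.6, np.float64(-0.463)), 276, array([ 0.6253, -0.1185,  0.1162]))
b1 ((array([331.5,  76.5]), 162.2, 40.5, np.float64(-1.057)), 676, array([0.3259, 0.0903, 0.1507]))
b2 ((array([379.2, -76.1]), 180.1, 101.1, np.float64(-1.448)), 726, array([ 0.3905, -0.1318,  0.1502]))
plate red (array([ 461.5, -285.2]), 176.5, 166.2, np.float64(0.897)) 1836
plate yel (array([465.7, 314.1]), 182.2, 161.1, np.float64(1.544)) 1503
plate whi (array([ 610.1, -129.5]), 181.5, 158.1, np.float64(-0.292)) 1993
mat (array([628.2, 
[... 207 characters left out ...]
331.7]), 610.9, 22.3, np.float64(0.066)), 362, array([0.4563, 0.3189, 0.1004]))
whi ((array([801. , 110.3]), 593.0, 55.7, np.float64(0.919)), 308, array([ 0.6326, -0.1102,  0.1195]))
b1 ((array([570.8, 189.6]), 848.7, 89.5, np.float64(0.37)), 917, array([0.3363, 0.0993, 0.1464]))
b2 ((array([612.8,  46.9]), 935.0, 61.0, np.float64(0.675)), 763, array([ 0.4006, -0.1243,  0.1409]))
plate red (array([ 456.6, -288.3]), 133.2, 108.6, np.float64(0.14)) 1330
plate yel (array([452.3, 315.9]), 131.5, 105.2, np.float64(-0.049)) 2277
plate whi (array([ 623.9, -113.2]), 130.4, 108.3, np.float64(-0.396)) 2391
mat (array([637. , 181.7]), 159.4, 141.9, np.float64(-0.923)) [0.6308049  0.18345543 0.00860896]
```

View pics/c0.png

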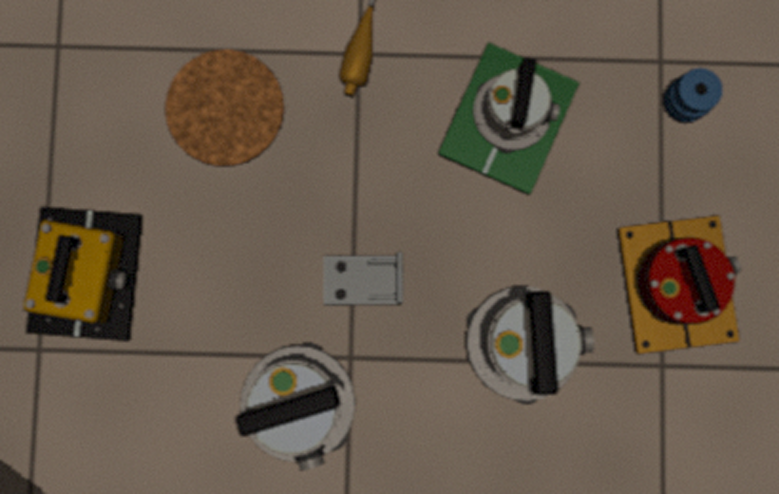

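The crop shows the small white one alone on green, with two larger grey-flanged look-alikes on the tiles. The big ones' handle tops measure about 0.155 m against 0.120 m for the one on the plate, and 0.120 is 12+108 mm. That confirms the target. Next I'll fit the poses more precisely by matching silhouettes in both cameras.

```bash
cat > fit.py <<'E'
from h import *
from scipy.optimize import minimize
def proj(im,P):
    c=np.c_[P,np.ones(len(P))]@im["camera_from_world"].T; K=im["K"]
    return np.c_[K[0,0]*c[:,0]/-c[:,2]+K[0,2], K[1,1]*-c[:,1]/-c[:,2]+K[1,2]]
def box(x,y,a,L,Wd,z0,z1):
    c,s=np.cos(a),np.sin(a)
    return np.array([[x+c*i*L/2-s*j*Wd/2,y+s*i*L/2+c*j*Wd/2,z] for i in(-1,1) for j in(-1,1) for z in(z0,z1)])
SS=8
def render(im,P):
    m=np.zeros((480,640),np.uint8)
    h=cv2.convexHull(proj(im,P).astype(np.float32)).reshape(-1,2)
    cv2.fillConvexPoly(m,np.round(h*16).astype(np.int32),255,cv2.LINE_AA,4); return m/255.
def fitbox(data,x0,L,Wd,z0,z1):
    # data: list of (im, mask, valid)
    def cost(p):
        t=0
        for im,m,v in data:
            r=render(im,box(p[0]/1000,p[1]/1000,p[2]/100,L,Wd,z0,z1)); t+=(abs(r-m)*v).sum()/m.sum()
        return t
    best=min((minimize(cost,[x0[0]*1000,x0[1]*1000,a*100],method="Nelder-Mead",options=dict(initial_simplex=np.array([[x0[0]*1e3,x0[1]*1e3,a*100],[x0[0]*1e3+8,x0[1]*1e3,a*100],[x0[0]*1e3,x0[1]*1e3+8,a*100],[x0[0]*1e3,x0[1]*1e3,a*100+15]]))) for a in(x0[2]-.2,x0[2],x0[2]+.2)),key=lambda r:r.fun)
    return best.x.round(1),round(best.fun,3)
def hmask(im,W,c,ztop,r=.06):
    I=im["image"]
    m=(I.max(-1)<80)&(W[...,2]>ztop-.017)&(np.hypot(W[...,0]-c[0],W[...,1]-c[1])<r)
    n,l,s,_=cv2.connectedComponentsWithStats(m.astype(np.uint8)); k=1+s[1:,4].argmax(); return (l==k).astype(float)
def handles(ims,tgt):
    Ws=[world(i) for i in ims]
    for k,(x,y,a,zt) in tgt.items():
        d=[(im,hmask(im,W,(x,y),zt),1.) for im,W in zip(ims,Ws)]
        print(k,[int(q[1].sum()) for q in d],*[fitbox([q],(x,y,a),.064,.014,zt-.012,zt) for q in d],"both",fitbox(d,(x,y,a),.064,.014,zt-.012,zt))
E
python3 - <<'E'
from fit import *
ims=[dict(np.load(f"{n}0.npz")) for n in("top","scene")]
handles(ims,dict(red=(.457,-.285,.37,.104),yel=(.451,.313,-.1,.100),whi=(.628,-.115,-.15,.120)))
# plates: colour or low-height masks, ignoring pixels covered by higher things
for k,(x,y,a) in dict(brass=(.4566,-.288,.14),granite=(.452,.316,-.05),glass=(.624,-.113,-.4)).items():
    d=[]
    for im in ims:
        W=world(im);hsv=cv2.cvtColor(im["image"],cv2.COLOR_BGR2HSV).astype(int);H,S,V=hsv[...,0],hsv[...,1],hsv[...,2]
        near=np.hypot(W[...,0]-x,W[...,1]-y)<.1
        col={"brass":(S>110)&(H>10)&(H<30),"glass":(S>70)&(H>45)&(H<90),"granite":V<60}[k]
        v=~(near&(W[...,2]>.02)); v=cv2.erode(v.astype(np.uint8),np.ones((5,5)))>0
        m=(near&col&v).astype(np.uint8); m=cv2.morphologyEx(m,cv2.MORPH_CLOSE,np.ones((7,7)))*v
        if k=="granite" and im is ims[0]: pass
        d.append((im,m.astype(float),v))
    print(k,*[fitbox([q],(x,y,a),.13,.105,0,.012) for q in d],"both",fitbox(d,(x,y,a),.13,.105,0,.012))
for im in ims:
    hsv=cv2.cvtColor(im["image"],cv2.COLOR_BGR2HSV).astype(int);W=world(im)
    m=(hsv[...,1]>100)&(hsv[...,0]>5)&(hsv[...,0]<25)&(np.hypot(W[...,0]-.628,W[...,1]-.181)<.08)
    u=np.argwhere(m)[:,::-1];K=im["K"];C=np.linalg.inv(im["camera_from_world"])
    r=np.c_[(u[:,0]-K[0,2])/K[0,0],-(u[:,1]-K[1,2])/K[1,1],-np.ones(len(u))]@C[:3,:3].T;o=C[:3,3]
    P=o+r*((.006-o[2])/r[:,2])[:,None];c,rad=cv2.minEnclosingCircle((P[:,:2]*1000).astype(np.float32));print("mat",c,rad,P.mean(0))
E
```

```text
red [326, 239] (array([ 455.5, -285.4,   35.1]), np.float64(0.287)) (array([ 460.9, -281.7,   45.7]), np.float64(0.469)) both (array([ 457.2, -284.2,   39.3]), np.float64(0.841))
yel [304, 429] (array([450. , 315. , -16.6]), np.float64(0.368)) (array([453.6, 316.6,  -7.3]), np.float64(0.298)) both (array([451.4, 315.8, -11. ]), np.float64(0.732))
whi [294, 392] (array([ 626. , -116.5,  -16.8]), np.float64(0.26)) (array([ 629.4, -113.2,  -12.7]), np.float64(0.526)) both (array([ 627.5, -115.8,  -15.4]), np.float64(0.847))
brass (array([ 456.4, -291.5,   14.4]), np.float64(0.127)) (array([ 451.5, -296.2,   15.6]), np.float64(0.182)) both (array([ 455.2, -292.5,   15.2]), np.float64(0.399))
granite (array([451.4, 316.6,  -5.1]), np.float64(0.146)) (array([447.5, 313.6,  -4.9]), np.float64(0.178)) both (array([449.3, 316.2,  -5.2]), np.float64(0.403))
glass (array([ 625.7, -115.7,  -40.8]), np.float64(0.183)) (array([ 618.2, -122. ,  -39.9]), np.float64(0.238)) both (array([ 623.8, -117.7,  -41. ]), np.float64(0.519))
mat (627.6947021484375, 179.60728454589844) 62.05268096923828 [0.62739693 0.17964837 0.006     ]
mat (628.4489135742188, 180.75277709960938) 61.87337112426758 [0.63021978 0.18237593 0.006     ]
```

Plate poses as (x mm, y mm, yaw): brass (456.5, −290, 0.142), granite (452, 316, −0.05), glass (625, −115, −0.40). The mat is at (628, 180). The two cameras agree to a few mm and the fitted sizes match.
Order: yellow → mat, red → granite, white → brass, yellow → glass. First I'll go above yellow at (451, 315.5), handle yaw −0.11.

Emit:
move_arm([
  [2.51, -2.87, 0, 0.04],
  [2.51, -2.87, 0, 0.04],
  [2.51, -2.87, 0, 0.04],
  [2.51, -2.87, 0, 0.04],
  [2.51, -2.87, 0, 0.04],
], gripper=5)

```text
time: 0.52
tcp_pos: [0.376, 0.4003, 0.2014]
ee_rot: [-0.0, 0.113, 0.994, -0.0]
force: [0.7, 1.0, 0.5]
grip_width: 0.05
```

Emit:
move_arm([
  [2.51, -2.87, 0, 0.04],
  [2.51, -2.87, 0, 0.04],
  [2.51, -2.87, 0, 0.04],
  [0, 0, 0, 0],
  [0, 0, 0, 0],
])

```text
time: 0.93
tcp_pos: [0.4518, 0.3142, 0.2014]
ee_rot: [-0.0, 0.057, 0.998, -0.0]
force: [-0.1, 0.5, -0.3]
grip_width: 0.0498
```

Emit:
move_arm([
  [0, 0.1, -3.5, 0],
  [0, 0, -3.5, 0],
  [0, 0, -2.5, 0],
  [0, 0, -1.5, 0],
  [0, 0, -1.5, 0],
])

```text
time: 1.35
tcp_pos: [0.4485, 0.3175, 0.075]
ee_rot: [-0.001, 0.054, 0.999, -0.001]
force: [-0.2, 0.5, 0.1]
grip_width: 0.0501
```

Emit:
move_arm([
  [0, 0, 0, 0],
  [0, 0, 0, 0],
  [0, 0, 0, 0],
  [0, 0, 0, 0],
  [0, 0, 0, 0],
], gripper=0.5)

```text
time: 1.77
tcp_pos: [0.4515, 0.3175, 0.0779]
ee_rot: [0.001, 0.055, 0.999, 0.001]
force: [-0.3, -0.0, 0.3]
grip_width: 0.0051
```

Emit:
move_arm([
  [0, 0, 0, 0],
  [0, 0, 0.5, 0],
  [0, 0, 1, 0],
  [0, 0, 1.5, 0],
  [0, 0, 0, 0],
])

```text
time: 2.18
tcp_pos: [0.4528, 0.3178, 0.11]
ee_rot: [0.002, 0.055, 0.998, 0.001]
force: [0.6, 1.2, 0.2]
grip_width: 0.0048
```

The fingers shut on nothing, so I'll look.

```bash
python3 - <<'E'
from h import *
a=[]
for n in("top","scene"):
    im=get_image(n);np.savez(f"{n}1.npz",**im);I=im["image"]
    a.append(I[160:360,60:260] if n=="top" else I[180:380,400:600])
cv2.imwrite("pics/y1.png",cv2.resize(np.hstack(a),None,fx=2,fy=2,interpolation=cv2.INTER_CUBIC))
E
```

```text
(no output)
```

View pics/y1.png

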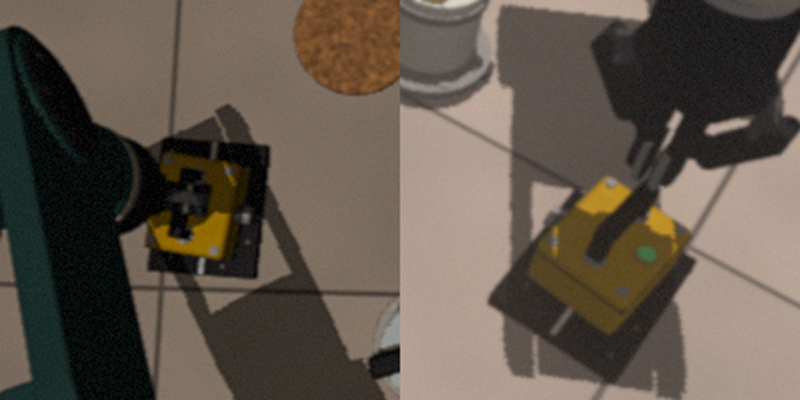

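```bash
python3 - <<'E'
from fit import *
t=np.array([[.4528,.3178,.11],[.4528,.3178,.17],[.451,.3155,.1],[.419,.319,.1],[.483,.312,.1]])
out=[]
for n,(v0,u0) in (("top",(160,60)),("scene",(180,400))):
    im=dict(np.load(f"{n}1.npz")); p=proj(im,t);print(n,p.round(1).tolist())
    I=cv2.resize(im["image"][v0:v0+200,u0:u0+200],None,fx=2,fy=2,interpolation=cv2.INTER_CUBIC)
    I=cv2.convertScaleAbs(I,alpha=1.8,beta=20)
    for q,c in zip(p,[(0,0,255),(255,0,255),(0,255,0),(255,255,0),(255,255,0)]): cv2.circle(I,(int((q[0]-u0)*2),int((q[1]-v0)*2)),3,c,-1)
    out.append(I)
    W=world(im);h0=dict(np.load(f"{n}0.npz"))
cv2.imwrite("pics/y2.png",np.hstack(out))
E
```

```text
top [[147.0, 258.9], [136.4, 256.4], [149.9, 260.4], [146.8, 278.4], [152.9, 242.5]]
scene [[516.6, 281.0], [530.1, 253.3], [513.5, 283.6], [525.5, 270.2], [501.1, 297.6]]
```

View pics/y2.png

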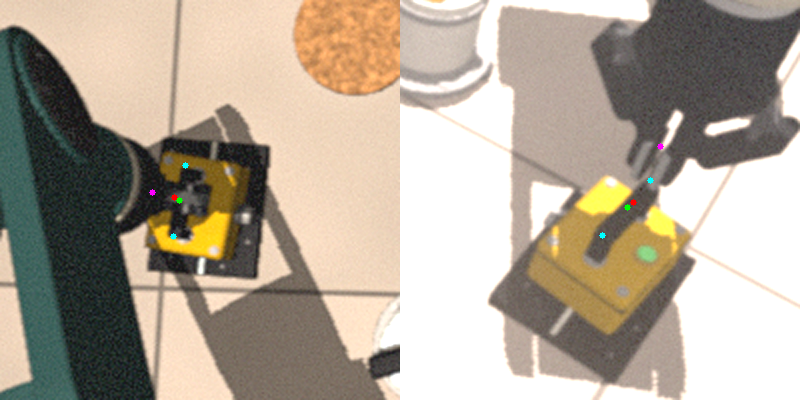

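```bash
python3 - <<'E'
from h import *
for n in("scene","top"):
    W=world(np.load(f"{n}1.npz"))
    us,vs=(range(708,736,4),range(244,300,4)) if n=="scene" else (range(132,172,5),range(240,284,4))
    if n=="scene": us=range(500,544,5)
    print(n,"u",list(us))
    for v in vs: print(v,*["(%d,%d,%d)"%tuple(W[v,u]*1000) for u in us])
E
```

```text
scene u [500, 505, 510, 515, 520, 525, 530, 535, 540]
244 (303,254,1) (297,261,0) (293,267,1) (286,274,0) (462,303,186) (462,308,190) (454,312,186) (440,317,175) (468,324,208)
248 (310,258,0) (305,264,0) (300,271,0) (296,278,1) (459,304,177) (460,310,182) (450,314,176) (277,305,2) (462,326,196)
252 (320,262,1) (316,268,2) (310,275,1) (303,281,0) (458,306,169) (461,312,177) (446,316,165) (463,323,187) (463,328,190)
256 (327,265,0) (324,272,2) (318,279,1) (456,302,156) (958,362,701) (461,314,170) (461,319,174) (464,325,181) (464,330,185)
260 (335,269,0) (331,276,1) (324,282,0) (457,305,150) (461,311,159) (452,315,154) (463,322,170) (458,326,168) (459,332,174)
264 (344,273,1) (339,279,1) (958,362,701) (328,292,1) (462,313,153) (317,305,0) (462,324,163) (460,329,164) (455,334,163)
268 (352,277,2) (401,290,63) (342,289,1) (335,296,0) (457,314,141) (462,320,151) (462,326,155) (458,331,155) (312,328,2)
272 (416,288,68) (413,294,69) (406,299,66) (344,299,1) (426,314,100) (464,323,146) (328,319,0) (460,333,151) (320,332,3)
276 (423,291,67) (418,297,67) (412,302,65) (407,308,65) (434,317,100) 
[... 1228 characters left out ...]
0,267,226) (450,258,233) (461,293,69)
260 (438,282,301) (440,281,281) (441,281,257) (442,277,245) (443,271,239) (443,264,236) (443,257,233) (454,293,66)
264 (433,284,292) (434,284,271) (436,283,249) (439,290,200) (437,275,225) (437,264,236) (437,257,231) (447,293,66)
268 (428,288,280) (438,347,66) (438,338,67) (437,321,95) (437,312,95) (439,311,66) (439,302,65) (439,293,66)
272 (433,377,0) (431,347,67) (431,338,64) (430,319,100) (430,313,91) (432,310,66) (432,301,66) (432,293,65)
276 (425,376,2) (423,347,64) (424,337,66) (423,318,101) (423,314,84) (424,310,67) (425,302,64) (425,292,64)
280 (416,356,63) (416,346,66) (416,338,64) (417,327,68) (417,318,70) (417,311,63) (417,301,64) (418,292,64)
```

```bash
python3 - <<'E'
from h import *
s=sense();print({k:np.round(v,3).tolist() for k,v in s.items()})
im=get_image("scene");W=world(im);m=(np.hypot(W[...,0]-.455,W[...,1]-.318)<.03)&(W[...,2]>.108)
print(np.sort(W[m][:,2])[:30].round(3)); q=W[m]; q=q[q[:,2]<.16]; print(q.mean(0),q.min(0),q.max(0))
cv2.imwrite("pics/y3.png",cv2.convertScaleAbs(cv2.resize(im["image"][190:320,440:600],None,fx=5,fy=5,interpolation=cv2.INTER_CUBIC),alpha=2.5,beta=20)[:600,:800])
E
```

```text
{'time': 2.283, 'q': [0.487, 0.393, 1.723, -0.0, 1.023, -0.974], 'qd': [-0.001, 0.018, 0.022, -0.0, -0.005, -0.002], 'effort': [0.02, -50.857, -23.41, 0.002, 0.026, 0.0], 'tcp_pos': [0.452, 0.317, 0.108], 'ee_rot': [0.001, 0.055, 0.998, 0.001], 'force': [1.203, 0.144, -0.102], 'torque': [-0.068, 0.006, -0.008], 'grip_width': 0.005}
[0.138 0.139 0.139 0.14  0.14  0.14  0.14  0.14  0.14  0.141 0.141 0.141
 0.142 0.142 0.142 0.142 0.142 0.143 0.143 0.143 0.143 0.143 0.143 0.143
 0.143 0.144 0.144 0.144 0.144 0.144]
[0.45716695 0.31805694 0.15092118] [0.43865921 0.30136392 0.13786824] [0.46372046 0.33482894 0.15975197]
```

View pics/y3.png

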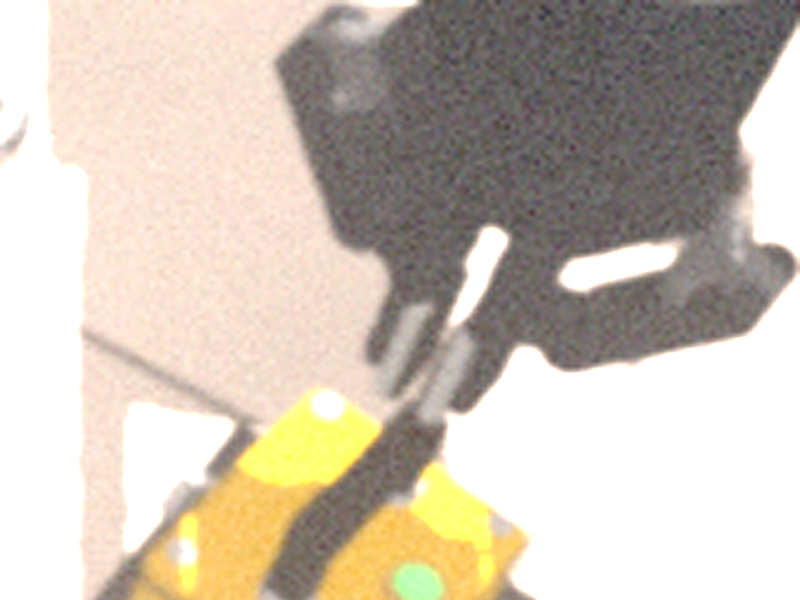

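The image shows the shut finger tips at z≈0.140 while the reported TCP is 0.108, so the fingers really end about 32 mm higher than reported. The lateral position is fine. Descending from here to a reported z of about 0.047, in small steps and watching the force.

Emit:
move_arm([
  [0, 0, 0, 0],
  [0, 0, 0, 0],
  [0, 0, 0, 0],
  [0, 0, -1.5, 0],
  [0, 0, -1.5, 0],
], gripper=5)

```text
time: 2.75
tcp_pos: [0.4515, 0.3172, 0.0769]
ee_rot: [0.001, 0.055, 0.998, 0.0]
force: [-0.3, -0.2, 0.0]
grip_width: 0.0502
```

Emit:
move_arm([
  [0, 0, -1, 0],
  [0, 0, -1, 0],
  [0, 0, -0.5, 0],
  [0, 0, -0.5, 0],
  [0, 0, 0, 0],
])

```text
time: 3.17
tcp_pos: [0.4503, 0.3166, 0.0459]
ee_rot: [-0.001, 0.055, 0.998, -0.0]
force: [-0.6, -0.1, -0.0]
grip_width: 0.0503
```

```bash
python3 - <<'E'
from h import *
s=sense();print(s["tcp_pos"].round(4),s["force"].round(2))
im=get_image("scene");W=world(im)
cv2.imwrite("pics/y4.png",cv2.convertScaleAbs(cv2.resize(im["image"][210:340,440:600],None,fx=5,fy=5,interpolation=cv2.INTER_CUBIC),alpha=2.5,beta=20)[:600,:800])
E
```

```text
[0.4503 0.3166 0.0459] [-0.63 -0.09 -0.03]
```

View pics/y4.png

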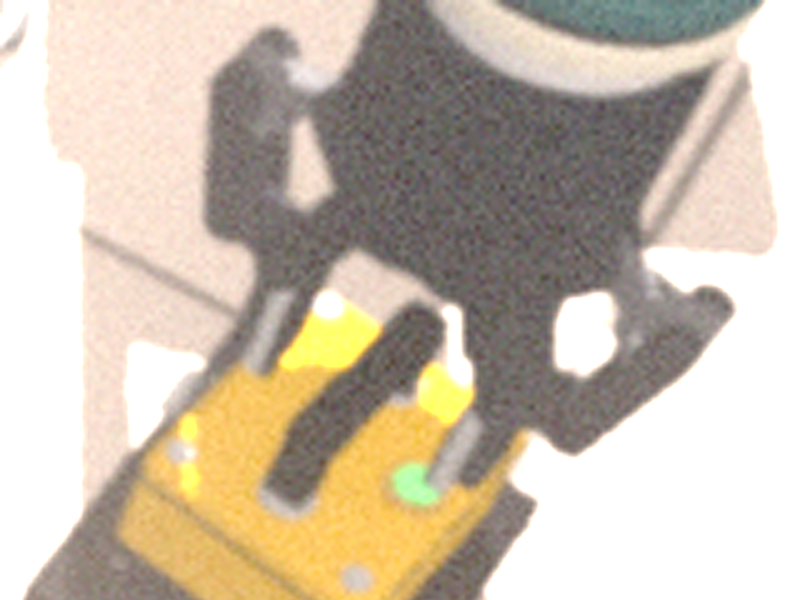

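The open fingers straddle the bar, with tips at (265,370) and (445,490) in the crop. Closing, then lifting gently.

Emit:
move_arm([
  [0, 0, 0, 0],
  [0, 0, 0, 0],
  [0, 0, 0, 0],
  [0, 0, 0, 0],
  [0, 0, 0, 0],
], gripper=0.5)

```text
time: 3.63
tcp_pos: [0.4513, 0.3168, 0.0474]
ee_rot: [0.001, 0.055, 0.999, 0.0]
force: [0.9, -1.5, 4.8]
grip_width: 0.0127
```

Emit:
move_arm([
  [0, 0, 0.3, 0],
  [0, 0, 0.5, 0],
  [0, 0, 1, 0],
  [0, 0, 1, 0],
  [0, 0, 0, 0],
])

```text
time: 4.05
tcp_pos: [0.4522, 0.3176, 0.077]
ee_rot: [0.001, 0.055, 0.998, 0.001]
force: [1.1, 0.7, -5.4]
grip_width: 0.0129
```

Yellow is held (force −5.4 N). Moving to the mat at (628, 180).

Emit:
move_arm([
  [0, 0, 2, 0],
  [1, -0.8, 2, 0],
  [2, -1.6, 0, 0],
  [2.6, -2, 0, 0],
  [2.6, -2, 0, 0],
])

```text
time: 4.47
tcp_pos: [0.5334, 0.2526, 0.1157]
ee_rot: [0.001, 0.054, 0.999, 0.0]
force: [0.1, 1.3, -7.1]
grip_width: 0.0129
```

Emit:
move_arm([
  [2.6, -2, 0, 0],
  [2.6, -2, 0, 0],
  [2, -1.6, 0, 0],
  [1.4, -1.1, 0, 0],
  [0.8, -0.6, 0, 0],
])

```text
time: 4.88
tcp_pos: [0.6287, 0.1782, 0.1148]
ee_rot: [0.0, 0.056, 0.998, -0.0]
force: [-0.1, 0.9, -6.4]
grip_width: 0.0127
```

Emit:
move_arm([
  [0, 0, 0, 0],
  [0, 0, -2, 0],
  [0, 0, -2, 0],
  [0, 0, -1.5, 0],
  [0, 0, -1, 0],
])

```text
time: 5.3
tcp_pos: [0.6236, 0.181, 0.0479]
ee_rot: [-0.002, 0.054, 0.999, -0.0]
force: [-1.1, -0.1, -6.7]
grip_width: 0.0129
```

Emit:
move_arm([
  [0, 0, 0, 0],
  [0, 0, -0.2, 0],
  [0, 0, 0, 0],
  [0, 0, 0, 0],
  [0, 0, 0, 0],
])

```text
time: 5.72
tcp_pos: [0.6276, 0.1801, 0.0489]
ee_rot: [0.001, 0.055, 0.998, 0.0]
force: [-0.1, 0.3, -5.4]
grip_width: 0.0124
```

Emit:
move_arm([
  [0, 0, -0.2, 0],
  [0, 0, -0.1, 0],
  [0, 0, -0.1, 0],
  [0, 0, 0, 0],
  [0, 0, 0, 0],
])

```text
time: 6.13
tcp_pos: [0.6267, 0.1797, 0.0437]
ee_rot: [-0.0, 0.055, 0.998, -0.0]
force: [-0.1, -0.2, -6.1]
grip_width: 0.0125
```

Emit:
move_arm([
  [0, 0, -0.1, 0],
  [0, 0, -0.05, 0],
  [0, 0, 0, 0],
  [0, 0, 0, 0],
  [0, 0, 0, 0],
])

```text
time: 6.55
tcp_pos: [0.6271, 0.1795, 0.0434]
ee_rot: [0.0, 0.055, 0.998, -0.0]
force: [-3.3, -2.8, 6.0]
grip_width: 0.0125
```

Contact with the mat. Releasing and backing off.

Emit:
move_arm([
  [0, 0, 0, 0],
  [0, 0, 0, 0],
  [0, 0, 0, 0],
  [0, 0, 0, 0],
  [0, 0, 0, 0],
], gripper=5)

```text
time: 6.97
tcp_pos: [0.627, 0.1799, 0.0423]
ee_rot: [0.0, 0.055, 0.998, 0.0]
force: [0.8, 0.0, -0.8]
grip_width: 0.05
```

Emit:
move_arm([
  [0, 0, 1, 0],
  [0, 0, 2, 0],
  [0, 0, 4, 0],
  [0, 0, 4, 0],
  [0, 0, 4, 0],
])

```text
time: 7.38
tcp_pos: [0.6263, 0.1798, 0.1943]
ee_rot: [-0.0, 0.055, 0.998, -0.0]
force: [0.5, -0.1, -0.2]
grip_width: 0.0497
```

Emit:
move_arm([
  [0, 0, 4, 0],
  [0, -2, 0, 0],
  [0, -4, 0, 0],
  [0, -4, 0, 0],
  [0, 0, 0, 0],
])

```text
time: 7.8
tcp_pos: [0.627, 0.0733, 0.2335]
ee_rot: [0.001, 0.057, 0.998, -0.002]
force: [-0.4, 0.4, 0.0]
grip_width: 0.0502
```

```bash
python3 - <<'E'
from fit import *
ims=[get_image(n) for n in("top","scene")]
handles(ims,dict(red=(.457,-.285,.37,.104),yel=(.627,.18,-.1,.096)))
cv2.imwrite("pics/a1.png",cv2.convertScaleAbs(np.vstack([ims[0]["image"][100:330,100:540],ims[1]["image"][90:400,130:570]]),alpha=1.4))
E
```

```text
red [318, 210] (array([ 456.4, -285.6,   33.5]), np.float64(0.318)) (array([ 460.5, -281.3,   47.9]), np.float64(0.64)) both (array([ 457.9, -284.3,   40.2]), np.float64(1.068))
yel [504, 1089] (array([655.5, 133.6,  40.9]), np.float64(1.661)) (array([ 699.6, -656.5,  175.9]), np.float64(1.0)) both (array([ 377.5, -210.2,   77.8]), np.float64(2.998))
```

View pics/a1.png

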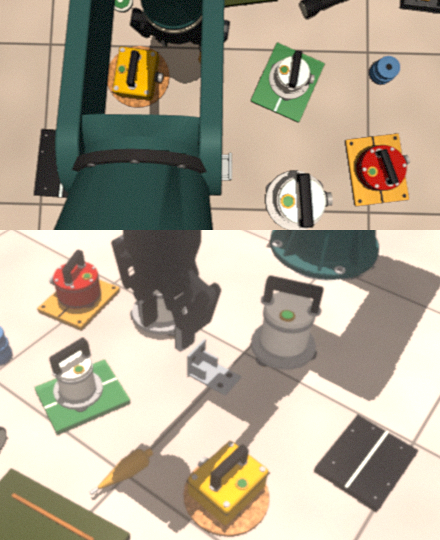

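Yellow stands on the mat, clear and upright, and the granite is bare. Next is red at (457.5, −285), handle yaw ≈0.38.

Emit:
move_arm([
  [-1.55, -3.25, 0, 0.045],
  [-1.55, -3.25, 0, 0.045],
  [-1.55, -3.25, 0, 0.045],
  [-1.55, -3.25, 0, 0.045],
  [-1.55, -3.25, 0, 0.045],
])

```text
time: 8.32
tcp_pos: [0.5488, -0.0824, 0.2326]
ee_rot: [0.0, -0.06, 0.998, 0.0]
force: [0.9, -0.4, -0.0]
grip_width: 0.0499
```

Emit:
move_arm([
  [-1.55, -3.25, 0, 0.045],
  [-1.55, -3.25, 0, 0.045],
  [-1.55, -3.25, 0, 0.045],
  [-1.55, -3.25, 0, 0.045],
  [-1.55, -3.25, 0, 0.045],
])

```text
time: 8.73
tcp_pos: [0.4717, -0.2454, 0.2327]
ee_rot: [0.0, -0.171, 0.985, 0.0]
force: [-0.5, 0.0, 0.3]
grip_width: 0.0501
```

Emit:
move_arm([
  [-1.5, -3.3, 0, 0.045],
  [0, 0, 0, 0],
  [0, 0, -3, 0],
  [0, 0, -2, 0],
  [0, 0, 0, 0],
])

```text
time: 9.15
tcp_pos: [0.455, -0.2753, 0.1789]
ee_rot: [-0.002, -0.191, 0.981, 0.003]
force: [-0.3, 0.4, -0.2]
grip_width: 0.0501
```

```bash
python3 - <<'E'
from h import *
s=sense();e=s["ee_rot"];print(s["tcp_pos"].round(4),s["q"].round(2),"bar yaw",np.arctan2(2*e[1]*e[2],2*e[1]**2-1))
E
```

```text
[ 0.455  -0.2753  0.1789] [-0.67  0.29  1.68  0.    1.18 -2.63] bar yaw -2.7563545386314896
```

Emit:
move_arm([
  [0, 0, 0, 0],
  [0, 0, 0, 0],
])

```text
time: 9.32
tcp_pos: [0.4579, -0.2778, 0.1833]
ee_rot: [0.0, -0.192, 0.981, -0.0]
force: [0.2, -0.5, -0.6]
grip_width: 0.05
```

Emit:
move_arm([
  [0, -0.7, -2, 0],
  [0, 0, -3, 0],
  [0, 0, -3, 0],
  [0, 0, -2.5, 0],
  [0, 0, -1.5, 0],
])

```text
time: 9.73
tcp_pos: [0.4573, -0.2847, 0.0614]
ee_rot: [0.0, -0.192, 0.981, 0.0]
force: [-0.0, 0.3, -0.5]
grip_width: 0.0501
```

Emit:
move_arm([
  [0, 0, -0.7, 0],
  [0, 0, -0.5, 0],
  [0, 0, 0, 0],
  [0, 0, 0, 0],
  [0, 0, 0, 0],
])

```text
time: 10.15
tcp_pos: [0.4579, -0.2859, 0.0516]
ee_rot: [0.001, -0.191, 0.981, -0.001]
force: [0.5, -0.3, 0.7]
grip_width: 0.0499
```

Emit:
move_arm([
  [0, 0, 0, 0],
  [0, 0, 0, 0],
  [0, 0, 0, 0],
  [0, 0, 0, 0],
  [0, 0, 0, 0],
], gripper=0.5)

```text
time: 10.57
tcp_pos: [0.4575, -0.2859, 0.0509]
ee_rot: [0.001, -0.191, 0.982, -0.001]
force: [-0.2, -1.5, 4.7]
grip_width: 0.0128
```

Emit:
move_arm([
  [0, 0, 0.3, 0],
  [0, 0, 0.5, 0],
  [0, 0, 1, 0],
  [0, 0, 1, 0],
  [0, 0, 0, 0],
])

```text
time: 10.98
tcp_pos: [0.4578, -0.286, 0.0803]
ee_rot: [0.001, -0.191, 0.982, -0.001]
force: [1.0, -0.7, -5.5]
grip_width: 0.0125
```

Red is held. Lifting high and crossing to the granite.

Emit:
move_arm([
  [0, 0, 2, 0],
  [0, 0, 4, 0],
  [0, 0, 4, 0],
  [0, 0, 4, 0],
  [0, 1, 3, 0],
])

```text
time: 11.4
tcp_pos: [0.4577, -0.2773, 0.252]
ee_rot: [0.001, -0.191, 0.982, -0.002]
force: [1.0, -1.1, -5.7]
grip_width: 0.0124
```

Emit:
move_arm([
  [0, 2, 0, -0.025],
  [0, 3, 0, -0.025],
  [0, 3.5, 0, -0.025],
  [0, 3.5, 0, -0.025],
  [0, 3.5, 0, -0.025],
])

```text
time: 11.82
tcp_pos: [0.4559, -0.1186, 0.2483]
ee_rot: [-0.0, -0.129, 0.992, 0.0]
force: [0.3, 1.1, -6.3]
grip_width: 0.0131
```

Emit:
move_arm([
  [0, 3.5, 0, -0.025],
  [0, 3.5, 0, -0.025],
  [0, 3.5, 0, -0.025],
  [0, 3.5, 0, -0.025],
  [0, 3.5, 0, -0.025],
])

```text
time: 12.23
tcp_pos: [0.4559, 0.0565, 0.2484]
ee_rot: [0.0, -0.067, 0.998, -0.0]
force: [0.6, 0.4, -6.3]
grip_width: 0.0131
```

Emit:
move_arm([
  [0, 3.5, 0, -0.025],
  [0, 3.5, 0, -0.025],
  [0, 3.5, 0, -0.025],
  [0, 3.5, 0, -0.025],
  [0, 3.5, 0, -0.025],
])

```text
time: 12.65
tcp_pos: [0.4559, 0.2314, 0.2483]
ee_rot: [-0.0, -0.005, 1.0, -0.0]
force: [-0.6, -1.2, -6.5]
grip_width: 0.0126
```

Emit:
move_arm([
  [-0.2, 3, 0, -0.025],
  [-0.2, 3, 0, -0.035],
  [-0.2, 2, 0, 0],
  [0, 0.7, 0, 0],
  [0, 0, 0, 0],
])

```text
time: 13.07
tcp_pos: [0.4502, 0.3184, 0.248]
ee_rot: [-0.0, 0.024, 1.0, 0.0]
force: [0.8, -0.2, -6.3]
grip_width: 0.0124
```

Emit:
move_arm([
  [0, 0, 0, 0],
  [0, 0, 0, 0],
])

```text
time: 13.23
tcp_pos: [0.4506, 0.3155, 0.2481]
ee_rot: [-0.0, 0.025, 1.0, -0.001]
force: [-1.4, -0.4, -7.2]
grip_width: 0.0125
```

Emit:
move_arm([
  [0.15, 0, -2, 0],
  [0, 0, -3.5, 0],
  [0, 0, -3.5, 0],
  [0, 0, -3.5, 0],
  [0, 0, -3, 0],
])

```text
time: 13.65
tcp_pos: [0.452, 0.315, 0.0917]
ee_rot: [-0.0, 0.026, 1.0, -0.0]
force: [-0.2, -0.5, -7.5]
grip_width: 0.0127
```

Emit:
move_arm([
  [0, 0, -1.5, 0],
  [0, 0, -1, 0],
  [0, 0, -0.5, 0],
  [0, 0, -0.3, 0],
  [0, 0, -0.2, 0],
])

```text
time: 14.07
tcp_pos: [0.4535, 0.3169, 0.0591]
ee_rot: [0.001, 0.025, 1.0, 0.0]
force: [0.8, 0.1, -6.3]
grip_width: 0.0126
```

Emit:
move_arm([
  [0, 0, -0.2, 0],
  [0, 0, -0.1, 0],
  [0, 0, -0.1, 0],
  [0, 0, 0, 0],
  [0, 0, 0, 0],
])

```text
time: 14.48
tcp_pos: [0.4524, 0.317, 0.0546]
ee_rot: [0.0, 0.025, 1.0, 0.0]
force: [-0.7, 0.6, -7.0]
grip_width: 0.0127
```

Emit:
move_arm([
  [0, 0, -0.15, 0],
  [0, 0, -0.1, 0],
  [0, 0, -0.1, 0],
  [0, 0, 0, 0],
  [0, 0, 0, 0],
])

```text
time: 14.9
tcp_pos: [0.4524, 0.3168, 0.051]
ee_rot: [0.0, 0.025, 1.0, -0.0]
force: [-0.9, -1.2, -1.9]
grip_width: 0.0127
```

Emit:
move_arm([
  [0, 0, -0.1, 0],
  [0, 0, 0, 0],
  [0, 0, 0, 0],
  [0, 0, 0, 0],
])

```text
time: 15.23
tcp_pos: [0.4526, 0.3166, 0.0509]
ee_rot: [0.0, 0.025, 1.0, -0.0]
force: [-2.5, -4.3, 7.4]
grip_width: 0.0127
```

Red is on the granite. Releasing, then over to white at (627, −116), yaw −0.155.

Emit:
move_arm([
  [0, 0, 0, 0],
  [0, 0, 0, 0],
  [0, 0, 0, 0],
  [0, 0, 0, 0],
  [0, 0, 0, 0],
], gripper=5)

```text
time: 15.65
tcp_pos: [0.4525, 0.317, 0.0498]
ee_rot: [0.0, 0.025, 1.0, 0.0]
force: [0.6, 0.5, -0.0]
grip_width: 0.0501
```

Emit:
move_arm([
  [0, 0, 1, 0],
  [0, 0, 2, 0],
  [0, 0, 4, 0],
  [0, 0, 4, 0],
  [0, 0, 4, 0],
])

```text
time: 16.07
tcp_pos: [0.4517, 0.3165, 0.2018]
ee_rot: [-0.0, 0.025, 1.0, -0.0]
force: [0.3, 0.1, 1.0]
grip_width: 0.0501
```

Emit:
move_arm([
  [0, 0, 4, 0],
  [1.4, -3.45, 0, -0.01],
  [1.4, -3.45, 0, -0.01],
  [1.4, -3.45, 0, -0.01],
  [1.4, -3.45, 0, -0.01],
])

```text
time: 16.48
tcp_pos: [0.5087, 0.1776, 0.2411]
ee_rot: [0.001, 0.045, 0.999, 0.0]
force: [0.3, 0.8, -0.1]
grip_width: 0.0502
```

Emit:
move_arm([
  [1.4, -3.45, 0, -0.01],
  [1.4, -3.45, 0, -0.01],
  [1.4, -3.45, 0, -0.01],
  [1.4, -3.45, 0, -0.01],
  [0, 0, 0, 0],
])

```text
time: 16.9
tcp_pos: [0.5671, 0.0347, 0.2406]
ee_rot: [0.002, 0.067, 0.998, -0.002]
force: [-0.4, -0.2, 0.8]
grip_width: 0.0503
```

```bash
python3 - <<'E'
from fit import *
ims=[get_image(n) for n in("top","scene")]
handles(ims,dict(red=(.452,.316,-.05,.104),yel=(.627,.18,-.1,.096)))
s=sense();print(s["tcp_pos"])
E
```

```text
red [300, 407] (array([451.1, 315.4,  -7.2]), np.float64(0.397)) (array([454.9, 317. ,   2. ]), np.float64(0.323)) both (array([453.1, 316.6,   0.9]), np.float64(0.79))Traceback (most recent call last):
  File "<stdin>", line 3, in <module>
  File "fit.py", line 30, in handles
    d=[(im,hmask(im,W,(x,y),zt),1.) for im,W in zip(ims,Ws)]
           ~~~~~^^^^^^^^^^^^^^^
  File "fit.py", line 26, in hmask
    n,l,s,_=cv2.connectedComponentsWithStats(m.astype(np.uint8)); k=1+s[1:,4].argmax(); return (l==k).astype(float)
                                                                      ~~~~~~~~~~~~~~^^
ValueError: attempt to get argmax of an empty sequence
```

Emit:
move_arm([
  [1.2, -3, 0, -0.02],
  [1.2, -3, 0, 0],
  [1.2, -3, 0, 0],
  [1.2, -3, 0, 0],
  [1.2, -3, 0, 0],
])

```text
time: 17.42
tcp_pos: [0.6243, -0.1084, 0.2403]
ee_rot: [-0.0, 0.074, 0.997, 0.0]
force: [-0.3, 0.5, -1.2]
grip_width: 0.05
```

Emit:
move_arm([
  [0, 0, 0, 0],
  [0, 0, -2, 0],
  [0, 0, -4, 0],
  [0, 0, 0, 0],
  [0, 0, 0, 0],
])

```text
time: 17.83
tcp_pos: [0.6218, -0.1069, 0.1782]
ee_rot: [-0.003, 0.074, 0.997, 0.001]
force: [-1.2, -0.1, 0.5]
grip_width: 0.0499
```

Emit:
move_arm([
  [0.2, -0.75, 0, 0],
  [0, 0, -3, 0],
  [0, 0, -3, 0],
  [0, 0, -1, 0],
  [0, 0, 0, 0],
])

```text
time: 18.25
tcp_pos: [0.6252, -0.1163, 0.1088]
ee_rot: [-0.002, 0.075, 0.997, 0.0]
force: [0.6, -0.2, -0.6]
grip_width: 0.0499
```

Emit:
move_arm([
  [0, 0, -2, 0],
  [0, 0, -1.5, 0],
  [0, 0, -0.8, 0],
  [0, 0, 0, 0],
  [0, 0, 0, 0],
])

```text
time: 18.67
tcp_pos: [0.6273, -0.1169, 0.0682]
ee_rot: [0.001, 0.075, 0.997, -0.0]
force: [0.5, -0.1, 0.2]
grip_width: 0.0502
```

Emit:
move_arm([
  [0, 0, -0.1, 0],
  [0, 0, 0, 0],
  [0, 0, 0, 0],
  [0, 0, 0, 0],
  [0, 0, 0, 0],
], gripper=0.5)

```text
time: 19.08
tcp_pos: [0.627, -0.1169, 0.0669]
ee_rot: [0.001, 0.075, 0.997, -0.0]
force: [-1.8, 0.1, 6.0]
grip_width: 0.0125
```

Emit:
move_arm([
  [0, 0, 0.3, 0],
  [0, 0, 0.5, 0],
  [0, 0, 1, 0],
  [0, 0, 1, 0],
  [0, 0, 0, 0],
])

```text
time: 19.5
tcp_pos: [0.6279, -0.1171, 0.0962]
ee_rot: [0.002, 0.075, 0.997, -0.0]
force: [0.1, -0.1, -5.5]
grip_width: 0.013
```

White is held. Moving to the brass plate (456.5, −290, 0.142).

Emit:
move_arm([
  [0, 0, 3, 0],
  [0, 0, 4, 0],
  [-1, -1, 0, 0.03],
  [-2, -2, 0, 0.035],
  [-2.3, -2.3, 0, 0.04],
])

```text
time: 19.92
tcp_pos: [0.5745, -0.1696, 0.1651]
ee_rot: [0.002, 0.02, 1.0, -0.0]
force: [-0.7, -0.9, -7.1]
grip_width: 0.0127
```

Emit:
move_arm([
  [-2.3, -2.3, 0, 0.04],
  [-2.3, -2.3, 0, 0.04],
  [-2.3, -2.3, 0, 0.04],
  [-2.3, -2.3, 0, 0.04],
  [-2, -2, 0, 0.03],
])

```text
time: 20.33
tcp_pos: [0.4596, -0.2829, 0.1641]
ee_rot: [-0.0, -0.073, 0.997, -0.0]
force: [1.1, 0.8, -5.5]
grip_width: 0.0128
```

Emit:
move_arm([
  [-0.6, -0.8, 0, 0],
  [0, 0, 0, 0],
  [0, 0, 0, 0],
  [0, 0, 0, 0],
])

```text
time: 20.67
tcp_pos: [0.456, -0.2892, 0.1639]
ee_rot: [0.0, -0.072, 0.997, 0.0]
force: [0.7, 0.2, -5.4]
grip_width: 0.0127
```

Emit:
move_arm([
  [0, 0, -2, 0],
  [0, 0, -3, 0],
  [0, 0, -2.5, 0],
  [0, 0, -1, 0],
  [0, 0, -0.4, 0],
])

```text
time: 21.08
tcp_pos: [0.4546, -0.2877, 0.0729]
ee_rot: [-0.001, -0.073, 0.997, 0.002]
force: [-0.5, 0.5, -6.0]
grip_width: 0.0128
```

Emit:
move_arm([
  [0, 0, -0.2, 0],
  [0, 0, -0.2, 0],
  [0, 0, -0.1, 0],
  [0, 0, -0.1, 0],
  [0, 0, 0, 0],
])

```text
time: 21.5
tcp_pos: [0.4558, -0.2901, 0.0695]
ee_rot: [0.001, -0.073, 0.997, -0.001]
force: [-0.0, 0.1, -6.3]
grip_width: 0.013
```

Emit:
move_arm([
  [0, 0, -0.1, 0],
  [0, 0, -0.1, 0],
  [0, 0, 0, 0],
  [0, 0, 0, 0],
])

```text
time: 21.83
tcp_pos: [0.4555, -0.2899, 0.067]
ee_rot: [0.0, -0.072, 0.997, -0.0]
force: [0.1, -0.2, -3.7]
grip_width: 0.0129
```

Emit:
move_arm([
  [0, 0, -0.1, 0],
  [0, 0, 0, 0],
  [0, 0, 0, 0],
])

```text
time: 22.08
tcp_pos: [0.4556, -0.29, 0.067]
ee_rot: [0.0, -0.073, 0.997, -0.0]
force: [-2.5, 0.9, 6.5]
grip_width: 0.0129
```

Emit:
move_arm([
  [0, 0, 0, 0],
  [0, 0, 0, 0],
  [0, 0, 0, 0],
  [0, 0, 0, 0],
  [0, 0, 0, 0],
], gripper=5)

```text
time: 22.5
tcp_pos: [0.4554, -0.2898, 0.0658]
ee_rot: [0.0, -0.073, 0.997, -0.0]
force: [1.5, 0.5, 0.1]
grip_width: 0.0501
```

Emit:
move_arm([
  [0, 0, 1, 0],
  [0, 0, 2, 0],
  [0, 0, 4, 0],
  [0, 0, 4, 0],
  [0, 0, 4, 0],
])

```text
time: 22.92
tcp_pos: [0.4548, -0.2892, 0.2178]
ee_rot: [-0.0, -0.073, 0.997, 0.0]
force: [0.2, -0.7, 0.1]
grip_width: 0.0498
```

Emit:
move_arm([
  [0, 0, 3, 0],
  [1.2, 3.3, 0, -0.02],
  [1.2, 3.3, 0, -0.02],
  [1.2, 3.3, 0, -0.02],
  [1.2, 3.3, 0, -0.02],
])

```text
time: 23.33
tcp_pos: [0.5036, -0.1565, 0.247]
ee_rot: [0.001, -0.032, 1.0, -0.0]
force: [0.8, -1.1, -0.5]
grip_width: 0.0501
```

Emit:
move_arm([
  [1.2, 3.3, 0, -0.02],
  [1.2, 3.3, 0, -0.02],
  [1.2, 3.3, 0, -0.02],
  [1.2, 3.3, 0, -0.02],
  [0, 0, 0, 0],
])

```text
time: 23.75
tcp_pos: [0.5529, -0.0201, 0.2466]
ee_rot: [0.001, 0.006, 1.0, 0.001]
force: [0.2, 0.5, 0.1]
grip_width: 0.0501
```

```bash
python3 - <<'E'
from fit import *
ims=[get_image(n) for n in("top","scene")]
s=sense();print(s["tcp_pos"])
cv2.imwrite("pics/a2.png",cv2.convertScaleAbs(np.vstack([ims[0]["image"][100:330,100:540],ims[1]["image"][90:400,130:570]]),alpha=1.4))
for k,v in dict(whi=(.456,-.29,.14,.120),yel=(.627,.18,-.1,.096)).items():
    try: handles(ims,{k:v})
    except Exception as e: print(k,e)
x,y,a=.625,-.115,-.4
for im in ims:
    W=world(im);hsv=cv2.cvtColor(im["image"],cv2.COLOR_BGR2HSV).astype(int)
    m=((hsv[...,1]>70)&(abs(hsv[...,0]-67)<22)&(np.hypot(W[...,0]-x,W[...,1]-y)<.1)).astype(np.uint8)
    m=cv2.morphologyEx(m,cv2.MORPH_CLOSE,np.ones((7,7))).astype(float)
    print("glass",m.sum(),fitbox([(im,m,1.)],(x,y,a),.13,.105,0,.012))
E
```

```text
[ 0.55141245 -0.02454597  0.2462787 ]
whi [319, 236] (array([ 454.6, -288.3,   14.3]), np.float64(0.36)) (array([ 459.1, -286.3,   27.6]), np.float64(0.624)) both (array([ 457. , -287.6,   20.5]), np.float64(1.048))
yel [252, 481] (array([624.1, 178. ,  -9.3]), np.float64(0.475)) (array([628.4, 180.8,  -6.4]), np.float64(0.419)) both (array([626.6, 179.4, -10.6]), np.float64(0.937))
glass 3229.0 (array([ 625.8, -107.7,  -43. ]), np.float64(1.551))
glass 3717.0 (array([ 620.1, -120.2,  -41.4]), np.float64(0.178))
```

View pics/a2.png

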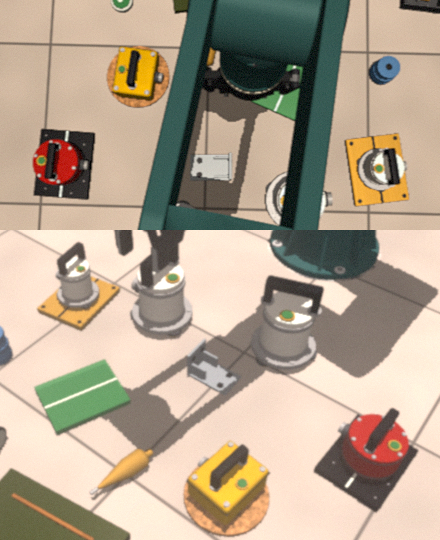

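White stands on the brass with its handle along the line, red sits on the granite and the glass is bare. Picking yellow up again, and re-measuring the glass from there.

Emit:
move_arm([
  [1.3, 3.4, 0, -0.02],
  [1.3, 3.4, 0, -0.02],
  [1.3, 3.4, 0, -0.02],
  [1.3, 3.4, 0, -0.02],
  [1.3, 3.4, 0, -0.02],
])

```text
time: 24.27
tcp_pos: [0.6167, 0.144, 0.2463]
ee_rot: [0.0, 0.059, 0.998, -0.0]
force: [0.8, 0.2, -0.2]
grip_width: 0.0498
```

Emit:
move_arm([
  [1, 3.4, 0, 0],
  [0, 0, -2, 0],
  [0, 0, -3, 0],
  [0, 0, 0, 0],
  [0, 0, 0, 0],
])

```text
time: 24.68
tcp_pos: [0.6247, 0.1766, 0.1945]
ee_rot: [-0.002, 0.058, 0.998, -0.001]
force: [-0.2, 0.4, 0.7]
grip_width: 0.0502
```

```bash
python3 - <<'E'
from m import *
from fit import fitbox
s=sense();e=s["ee_rot"];print(s["tcp_pos"].round(4),np.arctan2(2*e[1]*e[2],2*e[1]**2-1)+np.pi)
x,y,a=.625,-.115,-.4
for n in("top","scene"):
    im=get_image(n);W=world(im);hsv=cv2.cvtColor(im["image"],cv2.COLOR_BGR2HSV).astype(int)
    near=np.hypot(W[...,0]-x,W[...,1]-y)<.1
    m=(hsv[...,1]>70)&(abs(hsv[...,0]-67)<22)&near
    m=cv2.morphologyEx(m.astype(np.uint8),cv2.MORPH_CLOSE,np.ones((9,9)))
    m=cv2.morphologyEx(m,cv2.MORPH_OPEN,np.ones((5,5)))
    t=cv2.erode(m,np.ones((2,2)))>0
    print(n,m.sum(),fitbox([(im,m.astype(float),1.)],(x,y,a),.13,.105,0,.012),rect(W[t]),W[t].mean(0).round(4))
    L=near&(hsv[...,1]<60)&(hsv[...,2]>110)&(m>0); print("line",rect(W[L]),W[L].mean(0))
E
```

```text
[0.6247 0.1766 0.1945] 6.167328274409061
top 3376 (array([ 624.5, -115.5,  -40.3]), np.float64(0.094)) (array([528.6, -76.3]), 329.2, 101.2, np.float64(-0.406)) [ 0.6201 -0.1155  0.0161]
line (array([ 622.3, -115.2]), 124.5, 6.7, np.float64(-0.401)) [ 0.62165045 -0.11479968  0.01241208]
scene 3655 (array([ 619.7, -120.8,  -43.3]), np.float64(0.195)) (array([750. , 116.6]), 632.4, 131.0, np.float64(1.072)) [ 0.629  -0.1092  0.0139]
line (array([ 625.2, -115.6]), 121.4, 11.5, np.float64(-0.4)) [ 0.62723441 -0.1157408   0.01297405]
```

Glass is at (624, −115.5, −0.40). Now grasping yellow.

Emit:
move_arm([
  [0, 0, 0, 0],
  [0, 0.1, -3, 0],
  [0, 0, -3.5, 0],
  [0, 0, -3.5, 0],
  [0, 0, -2, 0],
])

```text
time: 25.2
tcp_pos: [0.6256, 0.1786, 0.0742]
ee_rot: [-0.001, 0.058, 0.998, -0.0]
force: [0.1, -0.3, -0.3]
grip_width: 0.0498
```

Emit:
move_arm([
  [0, 0, -1.5, 0],
  [0, 0, -1, 0],
  [0, 0, -0.5, 0],
  [0, 0, 0, 0],
  [0, 0, 0, 0],
])

```text
time: 25.62
tcp_pos: [0.6274, 0.1793, 0.047]
ee_rot: [0.001, 0.057, 0.998, 0.0]
force: [0.3, -0.1, 0.1]
grip_width: 0.05
```

Emit:
move_arm([
  [0, 0, -0.2, 0],
  [0, 0, -0.2, 0],
  [0, 0, 0, 0],
  [0, 0, 0, 0],
])

```text
time: 25.95
tcp_pos: [0.6265, 0.1794, 0.0422]
ee_rot: [0.0, 0.057, 0.998, 0.0]
force: [0.1, -0.3, -0.4]
grip_width: 0.0499
```

Emit:
move_arm([
  [0, 0, 0, 0],
  [0, 0, 0, 0],
  [0, 0, 0, 0],
  [0, 0, 0, 0],
  [0, 0, 0, 0],
], gripper=0.5)

```text
time: 26.37
tcp_pos: [0.6264, 0.1791, 0.042]
ee_rot: [0.0, 0.057, 0.998, -0.0]
force: [-0.6, -1.8, 2.2]
grip_width: 0.0127
```

Emit:
move_arm([
  [0, 0, 0.3, 0],
  [0, 0, 0.5, 0],
  [0, 0, 1, 0],
  [0, 0, 1, 0],
  [0, 0, 0, 0],
])

```text
time: 26.78
tcp_pos: [0.6281, 0.1797, 0.0724]
ee_rot: [0.002, 0.057, 0.998, 0.0]
force: [1.7, -0.3, -5.3]
grip_width: 0.0133
```

Emit:
move_arm([
  [0, 0, 3, 0],
  [0, 0, 4, 0],
  [0, -1.5, 0.5, -0.02],
  [0, -3, 0, -0.03],
  [0, -3.3, 0, -0.03],
])

```text
time: 27.2
tcp_pos: [0.6272, 0.1015, 0.1462]
ee_rot: [0.002, 0.097, 0.995, 0.0]
force: [0.1, -0.6, -6.2]
grip_width: 0.0127
```

Emit:
move_arm([
  [0, -3.3, 0, -0.03],
  [0, -3.3, 0, -0.03],
  [0, -3.3, 0, -0.03],
  [0, -3.3, 0, -0.03],
  [0, -3.3, 0, -0.03],
])

```text
time: 27.62
tcp_pos: [0.6257, -0.0657, 0.1446]
ee_rot: [0.0, 0.172, 0.985, -0.0]
force: [-0.6, 0.2, -6.6]
grip_width: 0.0127
```

Emit:
move_arm([
  [-0.2, -2.5, 0, -0.03],
  [-0.1, -1.8, 0, -0.026],
  [0, -0.9, 0, 0],
  [0, 0, 0, 0],
  [0, 0, 0, 0],
])

```text
time: 28.03
tcp_pos: [0.6231, -0.1154, 0.1445]
ee_rot: [-0.0, 0.199, 0.98, 0.0]
force: [-0.6, 0.9, -5.9]
grip_width: 0.013
```

Emit:
move_arm([
  [0, 0, 0, 0],
  [0, 0, 0, 0],
])

```text
time: 28.2
tcp_pos: [0.6232, -0.1142, 0.1447]
ee_rot: [-0.0, 0.198, 0.98, 0.0]
force: [0.5, -0.3, -6.4]
grip_width: 0.0128
```

Emit:
move_arm([
  [0.1, -0.1, -2, 0],
  [0, 0, -3, 0],
  [0, 0, -2.4, 0],
  [0, 0, -1, 0],
  [0, 0, -0.5, 0],
])

```text
time: 28.62
tcp_pos: [0.6227, -0.1151, 0.0537]
ee_rot: [-0.002, 0.198, 0.98, 0.0]
force: [0.9, -0.6, -6.0]
grip_width: 0.013
```

Emit:
move_arm([
  [0, 0, -0.2, 0],
  [0, 0, -0.1, 0],
  [0, 0, -0.1, 0],
  [0, 0, 0, 0],
  [0, 0, 0, 0],
])

```text
time: 29.03
tcp_pos: [0.6251, -0.117, 0.0529]
ee_rot: [0.001, 0.199, 0.98, -0.0]
force: [-0.1, -0.1, -5.3]
grip_width: 0.013
```

Emit:
move_arm([
  [0, 0, -0.1, 0],
  [0, 0, -0.1, 0],
  [0, 0, 0, 0],
  [0, 0, 0, 0],
])

```text
time: 29.37
tcp_pos: [0.6242, -0.1167, 0.0497]
ee_rot: [-0.0, 0.199, 0.98, -0.0]
force: [-0.2, 0.3, -5.3]
grip_width: 0.0125
```

Emit:
move_arm([
  [0, 0, -0.1, 0],
  [0, 0, -0.1, 0],
  [0, 0, -0.1, 0],
  [0, 0, 0, 0],
  [0, 0, 0, 0],
])

```text
time: 29.78
tcp_pos: [0.6242, -0.1166, 0.0466]
ee_rot: [-0.0, 0.199, 0.98, -0.0]
force: [0.3, -0.3, -6.5]
grip_width: 0.0125
```

Emit:
move_arm([
  [0, 0, -0.1, 0],
  [0, 0, 0, 0],
  [0, 0, 0, 0],
  [0, 0, 0, 0],
])

```text
time: 30.12
tcp_pos: [0.6245, -0.1169, 0.046]
ee_rot: [0.0, 0.199, 0.98, -0.0]
force: [-0.3, -0.3, -2.7]
grip_width: 0.0129
```

Touching. One more millimetre, then release and retreat towards the empty far left side.

Emit:
move_arm([
  [0, 0, -0.1, 0],
  [0, 0, 0, 0],
  [0, 0, 0, 0],
])

```text
time: 30.37
tcp_pos: [0.6246, -0.117, 0.046]
ee_rot: [0.0, 0.199, 0.98, -0.0]
force: [-3.1, -0.6, 5.5]
grip_width: 0.0125
```

Emit:
move_arm([
  [0, 0, 0, 0],
  [0, 0, 0, 0],
  [0, 0, 0, 0],
  [0, 0, 0, 0],
  [0, 0, 0, 0],
], gripper=5)

```text
time: 30.78
tcp_pos: [0.6245, -0.1167, 0.0447]
ee_rot: [0.0, 0.199, 0.98, -0.0]
force: [0.3, 0.3, -0.5]
grip_width: 0.0501
```

Emit:
move_arm([
  [0, 0, 1, 0],
  [0, 0, 2, 0],
  [0, 0, 4, 0],
  [0, 0, 4, 0],
  [0, 0, 4, 0],
])

```text
time: 31.2
tcp_pos: [0.6238, -0.1165, 0.1967]
ee_rot: [-0.0, 0.199, 0.98, -0.0]
force: [1.2, -0.9, -0.0]
grip_width: 0.05
```

Emit:
move_arm([
  [0, 0, 4, 0],
  [0, 3.5, 0, 0],
  [0, 3.5, 0, 0],
  [0, 3.5, 0, 0],
  [0, 3.5, 0, 0],
])

```text
time: 31.62
tcp_pos: [0.6243, 0.0245, 0.2361]
ee_rot: [0.001, 0.199, 0.98, 0.0]
force: [0.4, 0.5, -0.5]
grip_width: 0.05
```

Emit:
move_arm([
  [0, 3.5, 0, 0],
  [0, 3.5, 0, 0],
  [0, 3.5, 0, 0],
  [0, 3.5, 0, 0],
  [0, 0, 0, 0],
])

```text
time: 32.03
tcp_pos: [0.6237, 0.1698, 0.2356]
ee_rot: [-0.0, 0.197, 0.98, 0.002]
force: [0.4, -0.7, 0.9]
grip_width: 0.05
```

```bash
python3 - <<'E'
from fit import *
s=sense();print(s["tcp_pos"],s["force"])
ims=[get_image(n) for n in("top","scene")]
cv2.imwrite("pics/a3.png",cv2.convertScaleAbs(np.vstack([ims[0]["image"][100:330,100:540],ims[1]["image"][90:400,130:570]]),alpha=1.4))
for k,v in dict(whi=(.456,-.29,.14,.120),yel=(.624,-.116,-.4,.1),red=(.452,.316,-.05,.104)).items():
    try: handles(ims,{k:v})
    except Exception as e: print(k,e)
E
```

```text
[0.62373177 0.16982542 0.23559396] [ 0.44863655 -0.6724407   0.86730561]
whi [325, 206] (array([ 455.2, -288.2,   14.3]), np.float64(0.338)) (array([ 459.8, -284.3,   28.2]), np.float64(0.85)) both (array([ 457.3, -287.5,   20.2]), np.float64(1.283))
yel [265, 329] (array([ 622.9, -116.3,  -43.6]), np.float64(0.284)) (array([ 626.2, -113.5,  -43.7]), np.float64(0.78)) both (array([ 623.2, -115.8,  -43.6]), np.float64(1.108))
red attempt to get argmax of an empty sequence
```

View pics/a3.png

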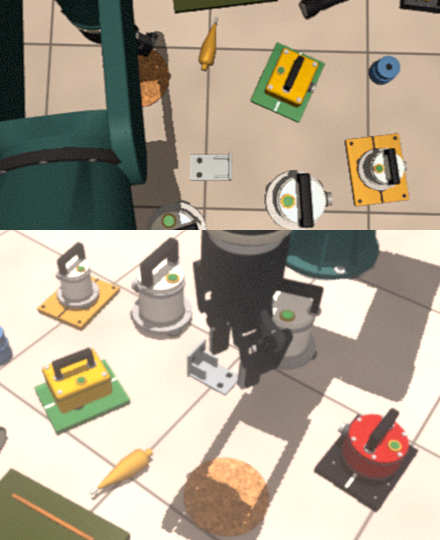

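All three sensors stand centred on their plates, the mat is empty and the bystanders look unmoved. Handing in.

```bash
python3 -c "
from plant import *
print(hand_in())"
```

```text
the job is handed in; nothing more can be done
None
```

I moved all three sensors to their new plates and handed the job in at about 32 s of the 120 s. I parked yellow on the cork mat, moved red to the granite and white to the brass, then moved yellow to the glass. `hand_in()` gave no verdict.

In the last pictures the mat is empty and the plumb bob, insulator and bracket look unmoved. I judged the bystanders by eye rather than measuring them.

| Sensor | Plate | Distance from plate centre | Handle against north line |
|---|---|---|---|
| Yellow | Glass | about 1–2 mm | about 0.03 rad |
| White | Brass | about 2 mm | about 0 rad by the top camera, about 0.14 rad by the scene camera |
| Red | Granite | about 1 mm | about 0.02–0.07 rad |

**Disagreements and failed checks:**
- **Camera offset:** The two cameras differed by 3–6 mm, and for white also in angle. The scene-camera fits of white and yellow were poor, so I trusted the top camera there.
- **Red:** It was measured just after placing. The last numeric check of it failed because the arm was in the top view, but the final scene picture shows it on its plate.
- **Missed grasp:** The first grasp of yellow closed on air without touching it. The pictures showed the finger tips about 32 mm higher than the reported TCP, and I corrected for that from then on.

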